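# Close up a row of tagua pieces on the measuring board

## Task

The three ivory-coloured tagua pieces of a necklace are lying loosely on the wooden measuring board: close them up into a tight row so that its length can be read off the tape. Working only by pushing with the fingertips, slide the round slice in between the two oblong slabs, and finish with all three lying against the long fence, slabs square to it, each piece touching the next and the first slab touching the end stop. Do not lift any piece off the board, and leave everything else where it is.

Things in the scene. Friction and masses are not known exactly. Their poses are not given: they have to be found in the camera images.
- board: wooden measuring board, fixed, 170 x 360 x 12 mm; origin under its centre, on the table. x points across it, away from the robot, to the long fence; y along the fence, to the robot's left, to the end stop. Fence: strip 16 mm wide, 18 mm above the board's top, along the whole far edge, with a tape on it. End stop: a like strip square to the fence at the left end, 90 mm long.
- corner (a point): inside corner of the board, on its top (12 mm above the table), where the faces of fence and end stop meet; axes as the board's. The pieces lie at negative x (out from the fence) and negative y (along from the stop). In the finished row the origins lie at x, y of (-20, -25) mm for the inner slab, (-21, -71) mm for the slice and (-20, -117) mm for the outer slab.
- inner_slab: oblong flat slab of ivory-coloured tagua, 50 mm long (its y) x 40 mm wide (its x) x 14 mm thick, about 45 g, square-cut sides. Origin: centre of its underside. The slab nearer the end stop: it starts against the fence or within 1 mm of it and square to it, 10 to 35 mm short of the stop.
- slice: round slice of tagua nut, a flat disc 42 mm in diameter, 14 mm thick, ivory with a thin brown rim of bark, about 28 g. Origin: centre of its underside. It starts on the board 65 to 95 mm out from the fence, facing the gap between the two slabs; the gap is wide enough for it.
- outer_slab: oblong flat slab of ivory-coloured tagua, 50 mm long (its y) x 40 mm wide (its x) x 14 mm thick, about 45 g, square-cut sides. Origin: centre of its underside. The slab farther from the end stop: it starts a little out from the fence (nearest side about 7 to 25 mm off) and crooked by up to 0.25 rad, with free board on its far side (towards -y).
- spool: black plastic thread spool standing on the board near one of the two corners on the robot's side, 42 mm in diameter, 46 mm high; bystander, loose
- grey_bead: small grey tagua bead 26 x 17 x 10 mm lying on the board near the other corner on the robot's side; bystander, loose
- glue_tube: small red and yellow glue tube lying on the table on the robot's side of the board, about 90 mm long, 11 mm high; bystander, loose
- scissors: scissors with orange handles lying on the table off one end of the board, about 155 mm long, 10 mm high; bystander, loose
- angel: ivory-coloured carved angel figurine standing on the table beyond the fence, 34 mm wide at the foot, 56 mm high; bystander, loose
- bead_dish: blue dish of small brass beads on the table beyond the fence, 97 mm in diameter, 27 mm high; bystander, loose
- coconut_disc: dark domed coconut-shell disc lying on the table off the other end of the board, 68 mm in diameter, 10 mm high; bystander, loose
There are look-alikes about, which are no part of the job. What is shaped like the slice but blue or purple is not meant.

How it is judged:
By the outcome, as a careful person would: the job done as asked, in the order asked, and still so for the second after the job is handed in, with the robot touching nothing.
It also fails if it takes over 51 s, if anything falls off the work surface, if the arm or the gripper's body presses on something with over 40 N, if the wrist force passes 120 N, or if a joint passes its speed limit or range.

## Robot

A 7-joint arm with a two-finger parallel gripper is mounted at the origin on the work surface. World frame = base frame: x ahead of the robot, y to its left, z up, the work surface at z = 0. Lengths are in m, angles in rad, forces in N, time in s.
With the tool pointing down it reaches from about 0.4 to 0.85 m from the base axis. Payload 10.4 kg.
Tool frame: the origin (TCP) lies at the very end of the fingers, on their centre line; the grasp point (between the pads) lies 19 mm behind it; z points along the fingers, y is the line along which they close (so a half turn about z gives the same grasp; the last joint's range is limited). The gripper opens to 85 mm and grips with 20 to 120 N. Pads are 22 mm wide; open, the fingers measure 114 mm over their backs; the gripper's body (76 mm by 85 mm) begins 54 mm behind the grasp point. The pads swing forward as they close: fully open they stand 13 mm farther back than shut.
Start: joints at [1.133, 0.332, -0.065, 1.46, 0.022, 1.35, -0.088], TCP at [0.252, -0.572, 0.231] pointing down, gripper open.
Joint ranges: [-2.6, 2.6], [-0.5, 2.12], [-1.47, 1.34], [0.16, 2.42], [-1.27, 4.41], [0.06, 2.06], [-2.6, 2.6]. Speed limits (rad/s): [2.22, 2.22, 2.79, 2.79, 3.14, 3.14, 3.14].

## Interface

Orientations are given as a unit quaternion [x, y, z, w].
In Python, from workcell import manip, vision, order gives the robot as it stands. The module is installed in compiled form; this text tells all that it offers.
- The arm moves only by the tool move_arm, never from a script. Its argument "motion" is a list of rows, each a list of 3 entries, a list of its own where there are three numbers: the shift along the tool's x, y, z scaled (see below), then the turn, a rotation vector about the tool's x, y, z scaled (see below), then the opening, from -1 (shut) to 1 (fully open). In form: [[[dx, dy, dz], [wx, wy, wz], hand], ...]. A call has 1 to 12 rows; each row shifts and turns the commanded pose from where the row before left it, along the tool's axes as they then stand; what a row does not reach is not made up. The controller multiplies each number of a shift by 0.75 m and each number of a turn by pi/4 rad. A row lasts 1/10 s, in which the tool goes at most 50 mm and 8.59 degrees, less where a joint would pass 70% of its speed; a pose out of reach is approached as far as the arm can. A call with a number of a shift or a turn outside -1 to 1 is refused whole. A call with a gripper value outside its range is refused whole. The fingers move at their own pace and stop on an object; "newtons" is the grip in N (left out, the last holds). Time passes only in rows, so rows that do not move let the fingers close. It gives the time, the measured TCP pose, the force, the opening and the grip force at its end, in the units of the state.
- manip.get_obs(): the state, without advancing time (a new reading comes with each control period).
- vision.camera(name): name is "scene" or "top" or "wrist"; returns a dict with "pixels" (480x640x3 uint8, red, green, blue), "fx", "fy", "cx", "cy" (pixels), "R" (3x3) and "t" (3): a world point X has camera coordinates R X + t. Camera axes: x right, y down, z forward; pixel columns grow to the right and rows downward; lengths in m; the calibration is good to about 2 mm. A picture is of the moment at which its call begins. There is no depth.
- order.hand_in(): hands the job in; it is judged then, once.
The state is a dict: "clock": time; "joint_pos": joint angles; "joint_velocities": joint speeds; "tau": joint torques, N m; "position": TCP position; "ee_rot": TCP orientation; "ft_force": force on the tool from outside, world axes, zero at the start; "torque": the same for the moment, N m; "grip_width": opening from 0.0 (shut) to 1.0 (fully open); "grasp_force": force on a finger pad.
Only numpy, scipy, OpenCV 4.12 (cv2) and the standard library are available. Lean on these libraries where they do the work, as an engineer would, in place of code of your own. Each camera call takes 0.05 s, during which the arm holds its last target. There are 200 camera calls.

## Working session

There is one attempt and no reset: what is moved stays moved. The work goes in short steps, Python scripts to look and compute and a tool call to move; the robot and the scene stay as the last step left them, time stands still between calls to the robot, and variables do not carry over. Pictures are saved under pics/ and viewed, at most 10 in all, crops included, and the job is handed in when it is done.

Besides the shell and the picture viewer there is one more tool, called after "Emit:" by a JSON object that holds its "op" and its "data", one argument or row to a line. move_arm: Moves the arm, as the interface text tells. Its arguments: {"type":"object","properties":{"motion":{"type":"array"},"newtons":{"type":"number"}},"required":["motion"]}

```bash
mkdir -p pics
python3 - <<'E'
from workcell import manip, vision
import cv2,numpy as np,pickle
o=manip.get_obs();print(o)
for n in("top","scene"):
    c=vision.camera(n);pickle.dump(c,open(f"{n}0.pkl","wb"))
    cv2.imwrite(f"pics/{n}0.png",c["pixels"][:,:,::-1]);print(n,c["fx"],c["cx"],c["cy"],c["R"],c["t"])
E
```

```text
{'clock': 0.0, 'joint_pos': array([ 1.13339715,  0.33286929, -0.06467937,  1.46092637,  0.0215724 ,
        1.34990121, -0.08848164]), 'joint_velocities': array([ 0.00095878,  0.00065528,  0.00047432, -0.00127802, -0.00027804,
       -0.00254157, -0.00069366]), 'tau': array([-5.16801847e-04, -6.25446725e+01,  4.94005729e-02, -3.91599011e+01,
        1.62918161e-02,  9.88993765e-03, -3.88287469e-05]), 'position': array([ 0.25172217, -0.57166302,  0.23052462]), 'ee_rot': array([ 9.78568059e-01,  2.05922453e-01, -1.67125986e-04, -6.84991265e-04]), 'ft_force': array([0.2525749 , 0.72245359, 0.10599487]), 'torque': array([ 0.06681095, -0.05722348, -0.02350895]), 'grasp_force': 0.0, 'grip_width': 1.0013218592656303}
top 606.9718523842022 313.9897494863903 232.19449456053155 [[-0.01828715 -0.99977364 -0.01087435]
 [-0.99241079  0.01947308 -0.12141506]
 [ 0.12159933  0.00857149 -0.99254226]] [0.06543548 0.57314882 1.02331813]
scene 565.610904446579 325.2967997178116 243.27300237669945 [[ 0.59400377  0.80443862 -0.00616649]
 [ 0.45455091 -0.34194864 -0.8224686 ]
 [-0.66373413  0.48574647 -0.56877708]] [-0.37558501 -0.23732377  1.62059818]
```

View pics/top0.png

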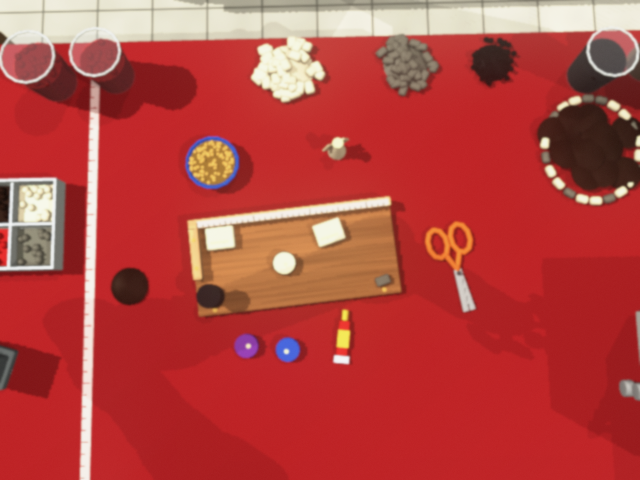

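View pics/scene0.png

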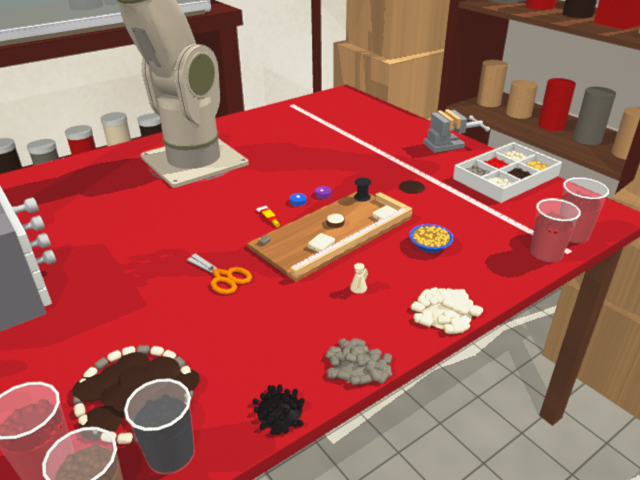

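The top view shows the board with the inner slab at (220,238), the outer slab at (328,232), and the slice at (284,263). The spool is at (210,296) and the bead at (383,281).

Things that could be mistaken for the slice:
- Slice on the board: (284,263), ivory with a dark rim. This is the one I choose.
- Purple disc: (246,346)
- Blue disc: (288,350)
- Angel: (337,148)
- Ivory pile: (288,70)

I'll measure next and check the choice in one crop.

```bash
cat > h.py <<'E'
import numpy as np,cv2
def ray(c,uv,z):
    uv=np.atleast_2d(uv).astype(float)
    d=np.c_[(uv[:,0]-c["cx"])/c["fx"],(uv[:,1]-c["cy"])/c["fy"],np.ones(len(uv))]@c["R"]
    o=-c["R"].T@c["t"]
    return (o+d*((z-o[2])/d[:,2])[:,None])[:,:2]
def proj(c,X):
    p=np.atleast_2d(X)@c["R"].T+c["t"]
    return np.c_[p[:,0]/p[:,2]*c["fx"]+c["cx"],p[:,1]/p[:,2]*c["fy"]+c["cy"]]
E
python3 - <<'E'
import pickle
from h import *
c=pickle.load(open("top0.pkl","rb"));im=c["pixels"]
x0,y0,x1,y1=170,180,420,330
crop=im[y0:y1,x0:x1];cv2.imwrite("pics/crop0.png",cv2.resize(crop,None,fx=3.2,fy=3.2,interpolation=cv2.INTER_CUBIC)[:,:,::-1])
k=4;big=cv2.resize(im,None,fx=k,fy=k,interpolation=cv2.INTER_CUBIC)
toP=lambda q:(q.reshape(-1,2)+.5)/k-.5
hsv=cv2.cvtColor(big,cv2.COLOR_RGB2HSV)
iv=((hsv[...,1]<85)&(hsv[...,2]>150)).astype(np.uint8)
for q in cv2.findContours(iv,0,1)[0]:
    a=cv2.contourArea(q)/k/k;p=toP(q);m=p.mean(0)
    if a>150 and x0<m[0]<x1 and y0<m[1]<y1:
        w=ray(c,p,.026 if a<1500 else .03)*1000
        r=cv2.minAreaRect(w.astype(np.float32));print("ivory",m.round(1),a,np.round(r[0],1),np.round(r[1],1),r[2], cv2.minEnclosingCircle(w.astype(np.float32)))
# board: hue not red
nb=((hsv[...,0]>5)&(hsv[...,0]<30)&(hsv[...,2]>60)|((hsv[...,1]<110)&(hsv[...,2]>120))).astype(np.uint8)
nb=cv2.morphologyEx(nb,cv2.MORPH_CLOSE,np.ones((15,15)))
q=[q for q in cv2.findContours(nb,0,1)[0] if 170<toP(q).mean(0)[0]<420 and cv2.contourArea(q)/16>8000]
for s in q:
    hl=cv2.convexHull(s);p=cv2.approxPolyDP(hl,12,True);p=toP(p);print("board px",p.round(1).tolist())
    for z in(.012,.03):print(z,(ray(c,p,z)*1000).round(1).tolist())
E
```

```text
ivory [283.9 262.6] 407.59375 [523.  108.4] [40.2 39.4] 70.55070495605469 ((522.6946411132812, 108.25099182128906), 20.513484954833984)
ivory [328.4 231.8] 636.625 [575.7  29. ] [40.8 51. ] 18.060340881347656 ((575.9745483398438, 29.20315170288086), 30.323841094970703)
ivory [285.3 216.4] 2200.4375 [590.4  89.6] [ 56.2 342.9] 5.991538047790527 ((611.0496215820312, 91.74039459228516), 171.47708129882812)
board px [[389.9, 196.1], [400.1, 292.4], [198.1, 314.9], [187.4, 219.6]]
0.012 [[639.6, -82.5], [467.6, -94.7], [434.8, 261.0], [604.3, 281.1]]
0.03 [[636.4, -80.4], [467.2, -92.4], [435.0, 257.4], [601.6, 277.2]]
board px [[639.4, -0.4], [639.4, 79.1], [89.9, 479.4], [79.4, 479.4], [-0.4, 69.9], [-0.4, -0.4]]
0.012 [[1000.8, -558.0], [847.4, -545.2], [160.2, 444.5], [160.5, 462.5], [891.7, 631.9], [1029.5, 638.1]]
0.03 [[991.4, -547.9], [840.6, -535.3], [165.0, 437.8], [165.3, 455.5], [884.2, 622.1], [1019.7, 628.2]]
```

View pics/crop0.png

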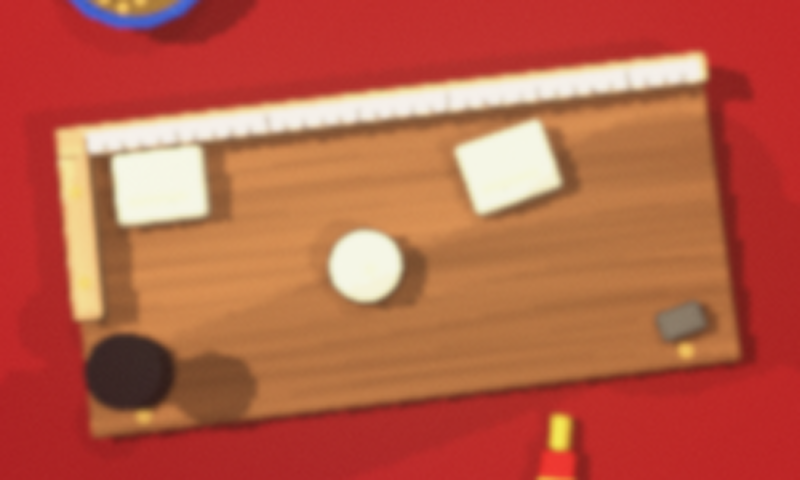

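The crop confirms the slice: a round ivory disc at about (284,263) in the full image, between the two slabs. Board yaw is about 5.4°. I'll turn the tool to the board axes, shut the fingers and travel over.

Emit:
{"op": "move_arm", "data": {
  "motion": [
    [[0,0,0],[0,0,0.136],-1],
    [[0,0,0],[0,0,0.136],-1],
    [[0,0,0],[0,0,0.136],-1],
    [[0.03,-0.056,0],[0,0,0],-1],
    [[0.03,-0.056,0],[0,0,0],-1],
    [[0.03,-0.056,0],[0,0,0],-1],
    [[0.03,-0.056,0],[0,0,0],-1],
    [[0.03,-0.056,0],[0,0,0],-1],
    [[0.03,-0.056,0],[0,0,0],-1],
    [[0.03,-0.056,0],[0,0,0],-1],
    [[0.03,-0.056,0],[0,0,0],-1],
    [[0.03,-0.056,0],[0,0,0],-1]
  ]
}}

```text
clock: 1.3
position: [0.4181, -0.1747, 0.2312]
ee_rot: [0.999, 0.047, -0.0, 0.0]
ft_force: [1.6, -0.3, -0.4]
grip_width: 0.002
grasp_force: 0.0
```

Emit:
{"op": "move_arm", "data": {
  "motion": [
    [[0.03,-0.056,0],[0,0,0],-1],
    [[0.03,-0.056,0],[0,0,0],-1],
    [[0.02,-0.056,0],[0,0,0],-1],
    [[0,-0.04,0],[0,0,0],-1],
    [[0,0,0],[0,0,0],-1],
    [[0,0,0],[0,0,0],-1]
  ]
}}

```text
clock: 1.9
position: [0.4627, -0.0156, 0.2311]
ee_rot: [0.999, 0.048, -0.0, 0.0]
ft_force: [0.5, 0.8, 0.2]
grip_width: 0.002
grasp_force: 0.0
```

Run:
```python
from workcell import manip, vision
import cv2,pickle
o=manip.get_obs();print(o["clock"],o["position"],o["ee_rot"],o["grip_width"])
c=vision.camera("wrist");pickle.dump(c,open("w1.pkl","wb"));cv2.imwrite("pics/w1.png",c["pixels"][:,:,::-1]);print(c["fx"],c["R"],c["t"])
```

```text
1.9 [ 0.4627412  -0.01556424  0.23112983] [ 9.98858238e-01  4.77718073e-02 -1.71551791e-04  2.13735581e-04] 0.0021880159600493458
428.1000271357686 [[ 9.53587995e-02 -9.95442620e-01  8.30807348e-04]
 [-9.54343621e-01 -9.11842977e-02  2.84453295e-01]
 [-2.83081177e-01 -2.79180005e-02 -9.58689539e-01]] [-0.06057351  0.40444098  0.50991026]
```

View pics/w1.png

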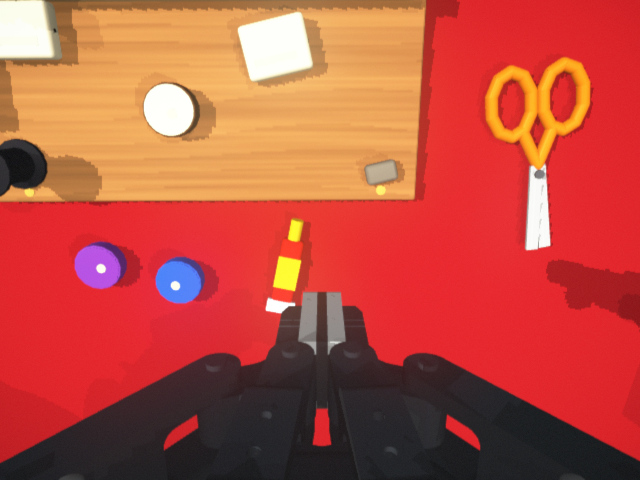

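The wrist view is sharp, with its rows along the board. The slice is at (170,109), the outer slab at (275,47), and the inner slab is cut off at (30,30). I'll shift left and forward so the whole board is in view.

Emit:
{"op": "move_arm", "data": {
  "motion": [
    [[0.02,-0.05,0],[0,0,0],-1],
    [[0.02,-0.05,0],[0,0,0],-1],
    [[0.02,-0.05,0],[0,0,0],-1],
    [[0,0,0],[0,0,0],-1],
    [[0,0,0],[0,0,0],-1]
  ]
}}

```text
clock: 2.45
position: [0.4973, 0.0998, 0.2309]
ee_rot: [0.999, 0.047, -0.0, 0.0]
ft_force: [0.2, -1.3, 0.1]
grip_width: -0.002
grasp_force: 0.0
```

```bash
cat > meas.py <<'E'
import sys,pickle
from workcell import manip, vision
from h import *
o=manip.get_obs();print(o["clock"],o["position"].round(4),o["ee_rot"].round(4))
c=vision.camera("wrist");im=c["pixels"];t=sys.argv[1]
pickle.dump(c,open(t+".pkl","wb"));cv2.imwrite(f"pics/{t}.png",im[:,:,::-1])
hsv=cv2.cvtColor(im,cv2.COLOR_RGB2HSV)
iv=((hsv[...,1]<60)&(hsv[...,2]>150)).astype(np.uint8)
for q in cv2.findContours(iv,0,1)[0]:
    if cv2.contourArea(q)<900:continue
    p=q.reshape(-1,2);w=(ray(c,p,.026)*1000).astype(np.float32)
    r=cv2.minAreaRect(w);print(p.mean(0).round(),"rect",np.round(r[0],1),np.round(r[1],1),round(r[2],2),"circ",np.round(cv2.minEnclosingCircle(w)[0],1))
E
python3 meas.py w2
```

```text
2.45 [0.4973 0.0998 0.2309] [ 9.989e-01  4.700e-02 -4.000e-04  1.000e-04]
[312. 168.] rect [524.6 109.2] [37.8 37.3] 5.38 circ [524.4 109.1]
[419. 108.] rect [577.9  30.3] [37.6 47.8] 18.04 circ [577.7  30.2]
[171.  92.] rect [571.7 222.1] [37.3 47.3] 5.39 circ [571.7 222. ]
[346.  54.] rect [612.2  92.3] [ 11.3 344.4] 5.75 circ [611.8  92.3]
```

View pics/w2.png

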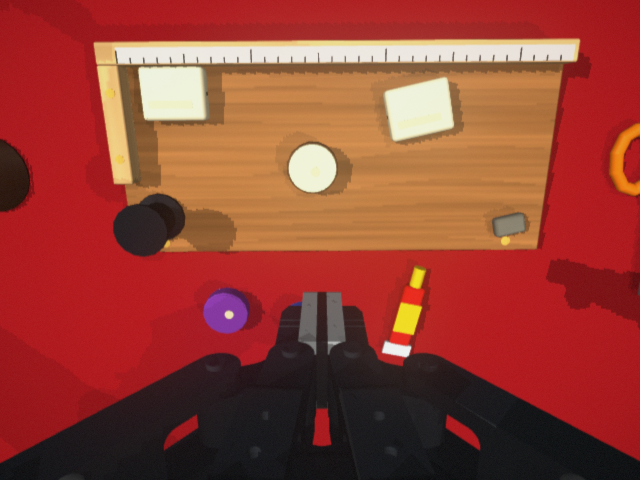

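Run:
```python
import pickle
from h import *
c=pickle.load(open("w2.pkl","rb"))
w=ray(c,[[121,65],[133,183],[578,62],[579,40],[95,43]],.03)*1000
n=ray(c,[[540,248]],.012)*1000
a=np.radians(5.4);B=np.array([[np.cos(a),np.sin(a)],[-np.sin(a),np.cos(a)]])
print(w.round(1),n.round(1));print("board frame rel corner\n",((np.r_[w,n]-w[0])@B.T).round(1))
for k,p in dict(slice=(524.5,109.1),outer=(577.9,30.3),inner=(571.7,222.1),tcp=(497.3,99.8)).items():print(k,(B@(np.array(p)-w[0])).round(1))
```

```text
[[588.1 258.2]
 [499.4 252. ]
 [622.2 -81.8]
 [637.1 -78.5]
 [601.5 276.7]] [[471.  -98.6]]
board frame rel corner
 [[   0.     0. ]
 [ -88.8    2.2]
 [   2.  -341.7]
 [  17.1 -339.8]
 [  15.1   17.2]
 [-150.1 -344.2]]
slice [ -77.3 -142.4]
outer [ -31.6 -225.9]
inner [-19.7 -34.4]
tcp [-105.3 -149.1]
```

Emit:
{"op": "move_arm", "data": {
  "motion": [
    [[0.038,-0.025,0.03],[0,0,0],-1],
    [[0.038,-0.025,0.03],[0,0,0],-1],
    [[0.037,-0.025,0.03],[0,0,0],-1],
    [[0,0,0.06],[0,0,0],-1],
    [[0,0,0.06],[0,0,0],-1],
    [[0,0,0.05],[0,0,0],-1],
    [[0,0,0.024],[0,0,0],-1],
    [[0,0,0],[0,0,0],-1],
    [[0,0,0],[0,0,0],-1]
  ]
}}

```text
clock: 3.4
position: [0.5773, 0.164, 0.0198]
ee_rot: [0.999, 0.047, 0.001, 0.0]
ft_force: [0.4, -0.4, 0.8]
grip_width: -0.001
grasp_force: 0.0
```

Emit:
{"op": "move_arm", "data": {
  "motion": [
    [[0,-0.008,0],[0,0,0],-1],
    [[0,-0.008,0],[0,0,0],-1],
    [[0,-0.005,0],[0,0,0],-1],
    [[0,0,0],[0,0,0],-1]
  ]
}}

```text
clock: 3.8
position: [0.5748, 0.1816, 0.019]
ee_rot: [0.999, 0.048, 0.001, -0.0]
ft_force: [0.2, 0.3, 0.2]
grip_width: -0.001
grasp_force: 0.0
```

```bash
cat >> h.py <<'E'
a=np.radians(5.4);B=np.array([[np.cos(a),np.sin(a)],[-np.sin(a),np.cos(a)]]);C=np.array([588.4,259.2])
bf=lambda p:((np.asarray(p)-C)@B.T).round(1)
E
sed -i 's/np.round(r\[0\],1)/bf(r[0])/; s/np.round(cv2.minEnclosingCircle(w)\[0\],1)/bf(cv2.minEnclosingCircle(w)[0])/; s/^c=vision/print("tcp",bf(o["position"][:2]*1000),o["ft_force"].round(1))\nc=vision/; s/vision.camera("wrist")/vision.camera(sys.argv[2] if len(sys.argv)>2 else "wrist")/' meas.py
python3 meas.py w3
```

```text
3.8 [0.5748 0.1816 0.019 ] [ 9.989e-01  4.790e-02  5.000e-04 -3.000e-04]
tcp [-20.9 -76. ] [0.2 0.3 0.2]
[329. 272.] rect [-13.4 -89.9] [ 48.7 189.3] 5.97 circ [  4.6 -89.8]
```

Emit:
{"op": "move_arm", "data": {
  "motion": [
    [[0,-0.006,0],[0,0,0],-1],
    [[0,-0.005,0],[0,0,0],-1],
    [[0,0,0],[0,0,0],-1]
  ]
}}

```text
clock: 4.15
position: [0.5737, 0.1893, 0.0183]
ee_rot: [0.999, 0.048, -0.0, -0.0]
ft_force: [-0.1, -0.4, 0.1]
grip_width: 0.004
grasp_force: 0.0
```

Emit:
{"op": "move_arm", "data": {
  "motion": [
    [[0,-0.002,0],[0,0,0],-1],
    [[0,-0.002,0],[0,0,0],-1],
    [[0,0,0],[0,0,0],-1]
  ]
}}

```text
clock: 4.45
position: [0.5736, 0.1916, 0.0183]
ee_rot: [0.999, 0.047, -0.0, 0.0]
ft_force: [-0.4, 0.1, -0.5]
grip_width: -0.0
grasp_force: 0.0
```

```bash
python3 meas.py t4 top
```

```text
4.45 [0.5736 0.1916 0.0183] [ 0.9989  0.0473 -0.      0.    ]
tcp [-21.1 -65.9] [-0.4  0.1 -0.5]
[387. 443.] rect [-383.1 -284.7] [225.6 153.8] 89.12 circ [-422.8 -281.7]
[ 27. 223.] rect [ 41.7 301.7] [164.1 100.9] 0.42 circ [ 42.  303.2]
[243. 270.] rect [-108.3  -88.9] [501.3 150.9] 34.98 circ [-110.4  -85.7]
[ 89. 293.] rect [-85.6 198.2] [ 15.8 639.9] 89.98 circ [-85.7 197.3]
[311.  31.] rect [ 301.2 -246.2] [1179.4  191.2] 88.62 circ [ 372.8 -254.7]
```

Emit:
{"op": "move_arm", "data": {
  "motion": [
    [[0,-0.003,0],[0,0,0],-1],
    [[0,-0.003,0],[0,0,0],-1],
    [[0,0,0],[0,0,0],-1]
  ]
}}

```text
clock: 4.8
position: [0.5731, 0.1965, 0.0183]
ee_rot: [0.999, 0.047, 0.0, -0.0]
ft_force: [-0.3, 0.9, 0.5]
grip_width: -0.0
grasp_force: 0.0
```

```bash
python3 meas.py w5
```

```text
4.8 [0.5731 0.1965 0.0183] [ 9.989e-01  4.740e-02  0.000e+00 -1.000e-04]
tcp [-21.1 -61. ] [-0.3  0.9  0.5]
[210. 318.] rect [-19.9 -24.2] [36.6 46.4] 5.43 circ [-20.1 -24.6]
[386. 259.] rect [  5.  -82.3] [ 11.6 173.3] 5.74 circ [  4.1 -82.3]
```

View pics/w5.png

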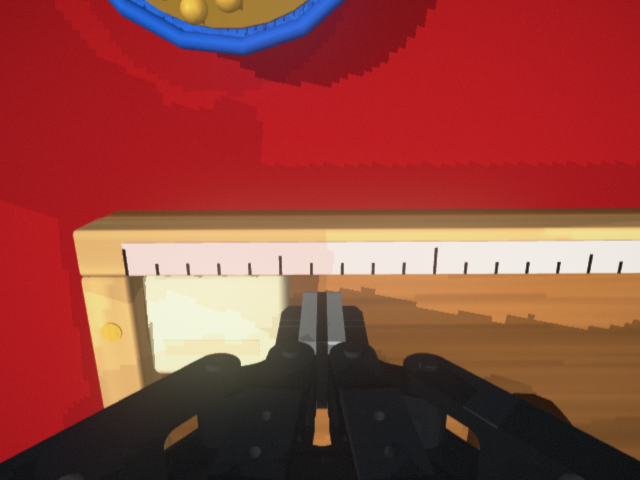

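The inner slab has slid left, its left edge now at column 146, with about 2 to 3 mm left to the stop face. I'll keep pushing until the force rises.

Emit:
{"op": "move_arm", "data": {
  "motion": [
    [[0,-0.002,0],[0,0,0],-1],
    [[0,-0.002,0],[0,0,0],-1],
    [[0,0,0],[0,0,0],-1]
  ]
}}

```text
clock: 5.15
position: [0.5732, 0.1984, 0.0183]
ee_rot: [0.999, 0.047, 0.0, 0.0]
ft_force: [-0.3, -1.6, -0.3]
grip_width: 0.0
grasp_force: 1.0
```

Emit:
{"op": "move_arm", "data": {
  "motion": [
    [[0,-0.002,0],[0,0,0],-1],
    [[0,-0.001,0],[0,0,0],-1],
    [[0,0,0],[0,0,0],-1]
  ]
}}

```text
clock: 5.45
position: [0.5733, 0.1988, 0.0182]
ee_rot: [0.999, 0.046, -0.0, 0.002]
ft_force: [0.7, -8.2, 2.0]
grip_width: 0.004
grasp_force: 4.1
```

Inner slab is against the stop (8 N, stalled). Next is the outer slab: move round to its robot side with the fingers slightly apart, as a wide pusher.

Emit:
{"op": "move_arm", "data": {
  "motion": [
    [[0,0.02,0],[0,0,0],-1],
    [[0,0,-0.035],[0,0,0],-1],
    [[0,0,-0.035],[0,0,0],-0.4],
    [[-0.02,0.05,0],[0,0,0],-0.4],
    [[-0.02,0.05,0],[0,0,0],-0.4],
    [[-0.02,0.05,0],[0,0,0],-0.4],
    [[-0.02,0.05,0],[0,0,0],-0.4],
    [[0,0,0],[0,0,0],-0.4],
    [[0,0,0.04],[0,0,0],-0.4],
    [[0,0,0.032],[0,0,0],-0.4],
    [[0,0,0],[0,0,0],-0.4]
  ]
}}

```text
clock: 6.55
position: [0.5263, 0.0311, 0.0142]
ee_rot: [0.999, 0.047, -0.002, -0.0]
ft_force: [-0.0, 0.0, 0.7]
grip_width: 0.3
grasp_force: 0.0
```

```bash
python3 meas.py w6
```

```text
6.55 [0.5263 0.0311 0.0142] [ 9.989e-01  4.720e-02 -2.300e-03 -4.000e-04]
tcp [ -83.2 -221.2] [-0.   0.   0.7]
[ 88. 319.] rect [ -78.4 -142.8] [37.9 37.9] 40.31 circ [ -78.4 -142.9]
[339. 181.] rect [ -32. -227.] [37.5 47.4] 18.1 circ [ -32.1 -227. ]
[319.  46.] rect [   8.2 -220.8] [ 11.5 181. ] 5.76 circ [   4.6 -220.8]
```

View pics/w6.png

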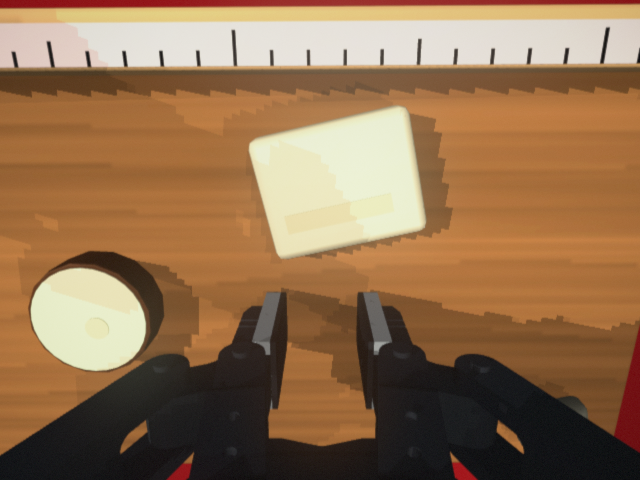

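The outer slab spans columns 250–425, centred at (339,181), just ahead of the open fingertips at (270,295) and (370,295). The slice at (88,319) is clear. I'll centre on the slab and push towards the fence.

Emit:
{"op": "move_arm", "data": {
  "motion": [
    [[0,0.008,-0.002],[0,0,0],-0.4],
    [[0.008,0,0],[0,0,0],-0.4],
    [[0.008,0,0],[0,0,0],-0.4],
    [[0.008,0,0],[0,0,0],-0.4],
    [[0.006,0,0],[0,0,0],-0.4],
    [[0.006,0,0],[0,0,0],-0.4],
    [[0,0,0],[0,0,0],-0.4]
  ]
}}

```text
clock: 7.3
position: [0.5566, 0.028, 0.0183]
ee_rot: [0.999, 0.047, 0.0, -0.0]
ft_force: [-0.6, -0.1, -0.1]
grip_width: 0.301
grasp_force: 0.0
```

```bash
python3 meas.py w7
```

```text
7.3 [0.5566 0.028  0.0183] [ 9.989e-01  4.720e-02  2.000e-04 -1.000e-04]
tcp [ -53.4 -227.2] [-0.6 -0.1 -0.1]
[ 80. 374.] rect [ -71.4 -138.3] [21.6 38. ] 39.61 circ [ -78.1 -142.8]
[329. 233.] rect [ -20.2 -230.3] [37.7 47.6] 5.4 circ [ -20.1 -230.3]
[322. 155.] rect [   7.1 -227.1] [ 11.5 201.2] 5.71 circ [   1.5 -227.2]
```

Emit:
{"op": "move_arm", "data": {
  "motion": [
    [[0.002,0,0],[0,0,0],-0.4],
    [[0.002,0,0],[0,0,0],-0.4],
    [[0,0,0],[0,0,0],-0.4]
  ]
}}

```text
clock: 7.65
position: [0.5589, 0.028, 0.0182]
ee_rot: [0.999, 0.047, -0.0, 0.0]
ft_force: [-0.1, 0.3, 0.1]
grip_width: 0.297
grasp_force: 0.1
```

Emit:
{"op": "move_arm", "data": {
  "motion": [
    [[0.002,0,0],[0,0,0],-0.4],
    [[0.002,0,0],[0,0,0],-0.4],
    [[0,0,0],[0,0,0],-0.4]
  ]
}}

```text
clock: 7.95
position: [0.5592, 0.028, 0.0179]
ee_rot: [0.999, 0.047, -0.003, 0.001]
ft_force: [-13.0, -1.5, 10.9]
grip_width: 0.298
grasp_force: 7.0
```

The outer slab is square and against the fence (13 N). Next I go behind the slice and cradle it with the two tips.

Emit:
{"op": "move_arm", "data": {
  "motion": [
    [[-0.03,0,0],[0,0,0],-0.4],
    [[-0.02,0,-0.035],[0,0,0],-0.4],
    [[0,0,-0.035],[0,0,0],-0.4],
    [[-0.022,-0.056,0],[0,0,0],-0.4],
    [[-0.02,-0.056,0],[0,0,0],-0.4],
    [[0,0,0],[0,0,0],-0.4],
    [[0,0,0.04],[0,0,0],-0.4],
    [[0,0,0.03],[0,0,0],-0.4],
    [[0,0,0],[0,0,0],-0.4]
  ]
}}

```text
clock: 8.85
position: [0.4835, 0.1049, 0.016]
ee_rot: [0.999, 0.047, -0.002, 0.0]
ft_force: [-0.0, 0.1, 0.4]
grip_width: 0.297
grasp_force: 0.0
```

```bash
python3 meas.py w8
```

```text
8.85 [0.4835 0.1049 0.016 ] [ 9.989e-01  4.730e-02 -2.200e-03  2.000e-04]
tcp [-118.9 -143.8] [-0.   0.1  0.4]
[317. 215.] rect [ -78.1 -143.3] [37.7 38.1] 5.4 circ [ -78.2 -143.2]
[589.  41.] rect [ -26.6 -221.3] [20.9 31.3] 5.42 circ [ -26.5 -221.4]
```

Emit:
{"op": "move_arm", "data": {
  "motion": [
    [[0.01,0,0],[0,0,0],-0.4],
    [[0.01,0,0],[0,0,0],-0.4],
    [[0.01,0,0],[0,0,0],-0.4],
    [[0.01,0,0],[0,0,0],-0.4],
    [[0.01,0,0],[0,0,0],-0.4],
    [[0.01,0,0],[0,0,0],-0.4],
    [[0.01,0,0],[0,0,0],-0.4],
    [[0.01,0,0],[0,0,0],-0.4],
    [[0.006,0,0],[0,0,0],-0.4],
    [[0.003,0,0],[0,0,0],-0.4],
    [[0,0,0],[0,0,0],-0.4]
  ]
}}

```text
clock: 10.0
position: [0.552, 0.1119, 0.0182]
ee_rot: [0.999, 0.047, 0.0, -0.0]
ft_force: [-1.0, -0.6, 0.8]
grip_width: 0.303
grasp_force: 0.0
```

```bash
python3 meas.py w9
```

```text
10.0 [0.552  0.1119 0.0182] [ 0.9989  0.0472  0.     -0.    ]
tcp [ -50.1 -143.3] [-1.  -0.6  0.8]
[322. 248.] rect [ -21.4 -144.2] [37.7 38.1] 50.33 circ [ -21.4 -144.1]
[ 13. 250.] rect [-21.1 -43.5] [12.1 37.8] 83.37 circ [-20.3 -39.7]
[574. 242.] rect [ -18.4 -229.1] [36.9 47.1] 5.39 circ [ -18.7 -229.2]
[318. 168.] rect [   6.4 -143.3] [ 11.5 202.8] 5.81 circ [   0.9 -143.3]
```

Emit:
{"op": "move_arm", "data": {
  "motion": [
    [[0.002,0,0],[0,0,0],-0.4],
    [[0.001,0,0],[0,0,0],-0.4],
    [[0,0,0],[0,0,0],-0.4]
  ]
}}

```text
clock: 10.35
position: [0.5535, 0.1119, 0.0181]
ee_rot: [0.999, 0.047, -0.001, 0.0]
ft_force: [-2.4, 0.3, 0.5]
grip_width: 0.302
grasp_force: 1.0
```

Slice is at the fence. Next, move to the free end of the outer slab and close the row.

Emit:
{"op": "move_arm", "data": {
  "motion": [
    [[-0.02,0,0],[0,0,0],-0.4],
    [[-0.02,0,-0.035],[0,0,0],-1],
    [[0,0,-0.035],[0,0,0],-1],
    [[0.02,0.045,0],[0,0,0],-1],
    [[0.02,0.045,0],[0,0,0],-1],
    [[0.02,0.045,0],[0,0,0],-1],
    [[0.018,0.045,0],[0,0,0],-1],
    [[0,0,0],[0,0,0],-1],
    [[0,0,0.04],[0,0,0],-1],
    [[0,0,0.03],[0,0,0],-1],
    [[0,0,0],[0,0,0],-1]
  ]
}}

```text
clock: 11.45
position: [0.593, -0.0196, 0.0155]
ee_rot: [0.999, 0.047, -0.002, -0.0]
ft_force: [-0.1, 0.4, 0.3]
grip_width: -0.002
grasp_force: 0.0
```

```bash
python3 meas.py w10
```

```text
11.45 [ 0.593  -0.0196  0.0155] [ 9.989e-01  4.730e-02 -2.300e-03 -3.000e-04]
tcp [ -21.7 -278. ] [-0.1  0.4  0.3]
[246. 272.] rect [ -12.2 -256.4] [ 48.  167.7] 5.81 circ [   5.1 -256.2]
```

Emit:
{"op": "move_arm", "data": {
  "motion": [
    [[0,-0.01,0],[0,0,0],-1],
    [[0,-0.01,0],[0,0,0],-1],
    [[0,-0.01,0],[0,0,0],-1],
    [[0,-0.01,0],[0,0,0],-1],
    [[0,-0.01,0],[0,0,0],-1],
    [[0,-0.01,0],[0,0,0],-1],
    [[0,-0.01,0],[0,0,0],-1],
    [[0,-0.01,0],[0,0,0],-1],
    [[0,-0.01,0],[0,0,0],-1],
    [[0,-0.01,0],[0,0,0],-1],
    [[0,0,0],[0,0,0],-1]
  ]
}}

```text
clock: 12.6
position: [0.5888, 0.0553, 0.0196]
ee_rot: [0.999, 0.047, 0.001, 0.001]
ft_force: [-2.4, -1.7, 6.4]
grip_width: 0.003
grasp_force: 4.0
```

```bash
python3 meas.py w11
```

```text
12.6 [0.5888 0.0553 0.0196] [9.989e-01 4.740e-02 1.000e-03 7.000e-04]
tcp [ -18.8 -203. ] [-2.4 -1.7  6.4]
[103. 329.] rect [ -20.7 -126.1] [38.3 37.8] 85.22 circ [ -20.7 -126.1]
[304. 276.] rect [ -12.4 -203.5] [ 47.8 216.7] 5.82 circ [   3.2 -203.4]
```

View pics/w11.png

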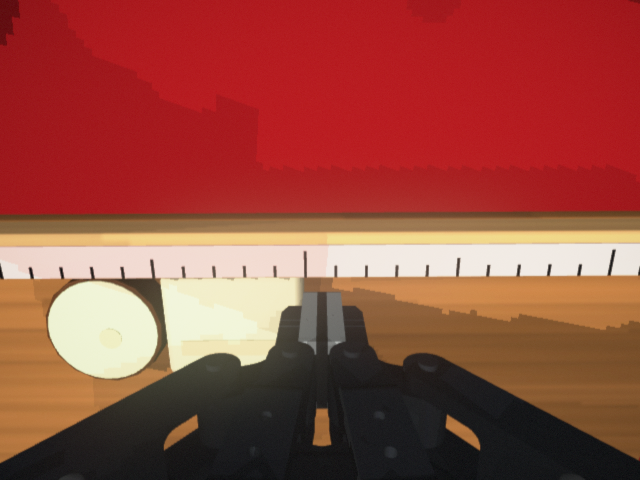

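The slice (103,329) is riding along the fence ahead of the slab (left edge at column 161–169), both against the fence. I'll carry on.

Emit:
{"op": "move_arm", "data": {
  "motion": [
    [[0,-0.01,0],[0,0,0],-1],
    [[0,-0.01,0],[0,0,0],-1],
    [[0,-0.01,0],[0,0,0],-1],
    [[0,-0.01,0],[0,0,0],-1],
    [[0,-0.01,0],[0,0,0],-1],
    [[0,-0.008,0],[0,0,0],-1],
    [[0,-0.004,0],[0,0,0],-1],
    [[0,0,0],[0,0,0],-1]
  ]
}}

```text
clock: 13.45
position: [0.5843, 0.0998, 0.0196]
ee_rot: [0.999, 0.047, 0.001, 0.002]
ft_force: [-4.0, -7.7, 10.5]
grip_width: 0.004
grasp_force: 6.7
```

```bash
python3 meas.py w12
python3 - <<'E'
import cv2
cv2.imwrite("pics/w12c.png",cv2.imread("pics/w12.png")[200:440,0:360])
E
```

```text
13.45 [0.5843 0.0998 0.0196] [9.989e-01 4.670e-02 6.000e-04 1.600e-03]
tcp [ -19.1 -158.4] [-4.  -7.7 10.5]
[103. 330.] rect [-21.  -81.7] [38.  37.9] 85.15 circ [-21.  -81.6]
[306. 273.] rect [ -12.6 -158.7] [ 47.6 218.4] 5.8 circ [  -0.2 -158.6]
```

View pics/w12c.png

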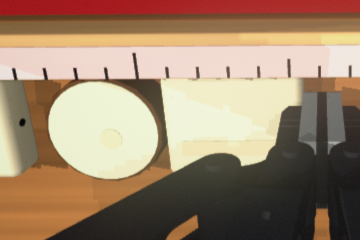

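About 8 to 10 mm remain: the slice's left edge is at column 48 and the inner slab's right edge at about 36. I'll continue gently.

Emit:
{"op": "move_arm", "data": {
  "motion": [
    [[0,-0.004,0],[0,0,0],-1],
    [[0,-0.004,0],[0,0,0],-1],
    [[0,-0.003,0],[0,0,0],-1],
    [[0,0,0],[0,0,0],-1]
  ]
}}

```text
clock: 13.9
position: [0.5836, 0.107, 0.0196]
ee_rot: [0.999, 0.046, 0.0, 0.002]
ft_force: [-2.9, -10.4, 13.2]
grip_width: 0.002
grasp_force: 7.9
```

Emit:
{"op": "move_arm", "data": {
  "motion": [
    [[0,-0.002,0],[0,0,0],-1],
    [[0,-0.001,0],[0,0,0],-1],
    [[0,0,0],[0,0,0],-1]
  ]
}}

```text
clock: 14.2
position: [0.5835, 0.1086, 0.0196]
ee_rot: [0.999, 0.046, 0.0, 0.002]
ft_force: [-4.1, -12.5, 13.6]
grip_width: 0.0
grasp_force: 8.6
```

```bash
python3 meas.py w13
```

```text
14.2 [0.5835 0.1086 0.0196] [9.989e-01 4.600e-02 4.000e-04 2.500e-03]
tcp [ -19.1 -149.5] [ -4.1 -12.5  13.6]
[103. 330.] rect [-20.9 -72.9] [38.  38.1] 85.07 circ [-21.  -72.8]
[273. 279.] rect [ -13.3 -145.7] [ 48.9 226.7] 5.81 circ [ -17.4 -145.5]
```

Emit:
{"op": "move_arm", "data": {
  "motion": [
    [[0,-0.002,0],[0,0,0],-1],
    [[0,-0.001,0],[0,0,0],-1],
    [[0,0,0],[0,0,0],-1]
  ]
}}

```text
clock: 14.55
position: [0.5832, 0.1107, 0.0196]
ee_rot: [0.999, 0.046, 0.0, 0.003]
ft_force: [-3.2, -12.2, 13.4]
grip_width: -0.002
grasp_force: 8.7
```

Emit:
{"op": "move_arm", "data": {
  "motion": [
    [[0,-0.002,0],[0,0,0],-1],
    [[0,-0.001,0],[0,0,0],-1],
    [[0,0,0],[0,0,0],-1]
  ]
}}

```text
clock: 14.85
position: [0.583, 0.1127, 0.0196]
ee_rot: [0.999, 0.046, 0.0, 0.003]
ft_force: [-3.9, -13.8, 13.4]
grip_width: -0.001
grasp_force: 9.2
```

```bash
python3 meas.py w14
```

```text
14.85 [0.583  0.1127 0.0196] [9.989e-01 4.590e-02 3.000e-04 2.700e-03]
tcp [ -19.1 -145.4] [ -3.9 -13.8  13.4]
[103. 330.] rect [-21.1 -68.8] [38.1 37.7] 83.78 circ [-21.1 -68.8]
[ 19. 332.] rect [-20.1 -37.6] [36.7 17.8] 4.84 circ [-20.1 -37. ]
[301. 274.] rect [ -12.6 -145.8] [ 47.4 218.4] 5.8 circ [  -0.3 -145.7]
```

Emit:
{"op": "move_arm", "data": {
  "motion": [
    [[0,-0.001,0],[0,0,0],-1],
    [[0,-0.001,0],[0,0,0],-1],
    [[0,0,0],[0,0,0],-1]
  ]
}}

```text
clock: 15.2
position: [0.583, 0.1128, 0.0196]
ee_rot: [0.999, 0.045, 0.0, 0.004]
ft_force: [-3.3, -17.9, 16.3]
grip_width: 0.003
grasp_force: 10.8
```

Closed up: it stalled at 18 N. I'll withdraw gently, rise and look.

Emit:
{"op": "move_arm", "data": {
  "motion": [
    [[0,0.004,-0.002],[0,0,0],-1],
    [[0,0.004,-0.002],[0,0,0],-1],
    [[0,0.02,0],[0,0,0],-1],
    [[0,0.01,-0.04],[0,0,0],-1],
    [[-0.03,0,-0.05],[0,0,0],-1],
    [[-0.04,-0.03,-0.04],[0,0,0],-1],
    [[-0.03,-0.05,0],[0,0,0],-1],
    [[0,-0.03,0],[0,0,0],-1],
    [[0,0,0],[0,0,0],-1],
    [[0,0,0],[0,0,0],-1]
  ]
}}

```text
clock: 16.2
position: [0.5025, 0.1642, 0.1188]
ee_rot: [0.999, 0.048, 0.0, 0.0]
ft_force: [0.1, -1.3, -0.6]
grip_width: -0.003
grasp_force: 0.0
```

```bash
python3 meas.py w15
python3 - <<'E'
import cv2
i=cv2.imread("pics/w15.png")[:300];cv2.imwrite("pics/w15c.png",cv2.resize(i,(800,375),interpolation=cv2.INTER_CUBIC))
E
```

```text
16.2 [0.5025 0.1642 0.1188] [9.989e-01 4.760e-02 1.000e-04 1.000e-04]
tcp [-94.5 -86.5] [ 0.1 -1.3 -0.6]
[198. 107.] rect [-20.5 -22.8] [36.9 47.1] 5.46 circ [-20.2 -23.4]
[287. 108.] rect [-20.7 -69.1] [38.6 37.9] 2.78 circ [-20.7 -69. ]
[373. 105.] rect [ -19.1 -114.5] [37.3 47.7] 5.45 circ [ -19.3 -114.5]
[392.  52.] rect [   7.6 -123.1] [ 11.4 253.5] 5.75 circ [   6.9 -123.1]
```

View pics/w15c.png

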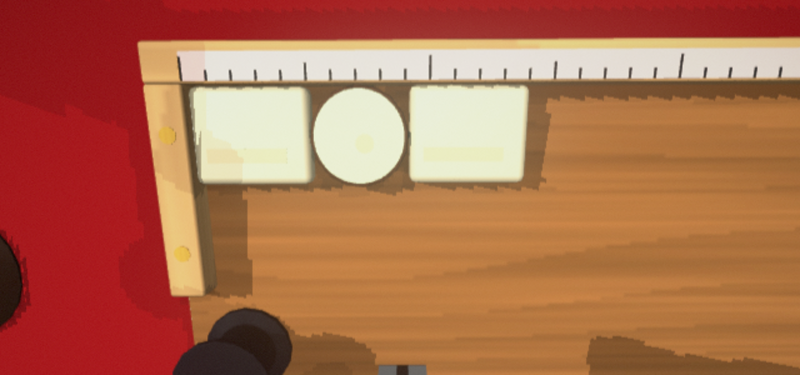

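The row is formed: the inner slab at (255,135), the slice at (358,135) and the outer slab at (468,135) of the crop, spaced 46.3 and 45.4 mm (46 nominal). The inner slab may still be up to 1 mm off the fence, so I'll nudge each piece lightly against it.

Emit:
{"op": "move_arm", "data": {
  "motion": [
    [[0.015,-0.042,0],[0,0,0],-0.4],
    [[0.015,-0.042,0],[0,0,0],-0.4],
    [[0,0,0.05],[0,0,0],-0.4],
    [[0,0,0.05],[0,0,0],-0.4],
    [[0,0,0.034],[0,0,0],-0.4],
    [[0,0,0],[0,0,0],-0.4],
    [[0.01,0,0],[0,0,0],-0.4],
    [[0.008,0,0],[0,0,0],-0.4],
    [[0.005,0,0],[0,0,0],-0.4],
    [[0,0,0],[0,0,0],-0.4]
  ]
}}

```text
clock: 17.25
position: [0.5373, 0.2308, 0.0193]
ee_rot: [0.999, 0.047, 0.001, -0.0]
ft_force: [0.1, -0.1, -0.1]
grip_width: 0.299
grasp_force: 0.1
```

Emit:
{"op": "move_arm", "data": {
  "motion": [
    [[0.003,0,0],[0,0,0],-0.4],
    [[0.002,0,0],[0,0,0],-0.4],
    [[0,0,0],[0,0,0],-0.4]
  ]
}}

```text
clock: 17.55
position: [0.5386, 0.2309, 0.0184]
ee_rot: [0.999, 0.047, -0.001, 0.001]
ft_force: [-7.3, -3.8, 7.9]
grip_width: 0.301
grasp_force: 5.1
```

Emit:
{"op": "move_arm", "data": {
  "motion": [
    [[-0.02,0,0],[0,0,0],-1],
    [[-0.006,0.03,0],[0,0,0],-1],
    [[0,0.03,0],[0,0,0],-1],
    [[0,0.001,0],[0,0,0],-1],
    [[0.01,0,0],[0,0,0],-1],
    [[0.008,0,0],[0,0,0],-1],
    [[0.002,0,0],[0,0,0],-1],
    [[0,0,0],[0,0,0],-1]
  ]
}}

```text
clock: 18.35
position: [0.5398, 0.1861, 0.0182]
ee_rot: [0.999, 0.048, -0.0, -0.0]
ft_force: [-0.0, -0.5, -0.8]
grip_width: -0.006
grasp_force: 0.0
```

Emit:
{"op": "move_arm", "data": {
  "motion": [
    [[0.002,0,0],[0,0,0],-1],
    [[0.001,0,0],[0,0,0],-1],
    [[0,0,0],[0,0,0],-1]
  ]
}}

```text
clock: 18.65
position: [0.5413, 0.1857, 0.0182]
ee_rot: [0.999, 0.047, -0.0, 0.0]
ft_force: [-2.7, 0.9, 1.2]
grip_width: 0.002
grasp_force: 1.2
```

Emit:
{"op": "move_arm", "data": {
  "motion": [
    [[0.001,0,0],[0,0,0],-1],
    [[0,0,0],[0,0,0],-1]
  ]
}}

```text
clock: 18.85
position: [0.5414, 0.1857, 0.0181]
ee_rot: [0.999, 0.047, -0.001, 0.0]
ft_force: [-6.3, -0.6, 2.9]
grip_width: -0.001
grasp_force: 3.0
```

Emit:
{"op": "move_arm", "data": {
  "motion": [
    [[-0.02,0,0],[0,0,0],-0.4],
    [[0,0.03,0],[0,0,0],-0.4],
    [[0,0.031,0],[0,0,0],-0.4],
    [[0.01,0,0],[0,0,0],-0.4],
    [[0.008,0,0],[0,0,0],-0.4],
    [[0.003,0,0],[0,0,0],-0.4],
    [[0,0,0],[0,0,0],-0.4]
  ]
}}

```text
clock: 19.55
position: [0.5476, 0.1409, 0.0182]
ee_rot: [0.999, 0.048, -0.0, -0.0]
ft_force: [-0.8, -0.9, -0.1]
grip_width: 0.296
grasp_force: 0.4
```

Emit:
{"op": "move_arm", "data": {
  "motion": [
    [[0.002,0,0],[0,0,0],-0.4],
    [[0.001,0,0],[0,0,0],-0.4],
    [[0,0,0],[0,0,0],-0.4]
  ]
}}

```text
clock: 19.85
position: [0.5477, 0.141, 0.018]
ee_rot: [0.999, 0.048, -0.002, 0.0]
ft_force: [-10.5, -1.6, 8.2]
grip_width: 0.302
grasp_force: 5.4
```

Emit:
{"op": "move_arm", "data": {
  "motion": [
    [[-0.025,0,0],[0,0,0],-1],
    [[0,0.04,0],[0,0,0],-1],
    [[0,0.032,0],[0,0,0],-1],
    [[0.03,0,0],[0,0,0],-1],
    [[0.034,0,0],[0,0,0],-1],
    [[0,0,0],[0,0,0],-1],
    [[0,-0.015,0],[0,0,0],-1],
    [[0,-0.008,0],[0,0,0],-1],
    [[0,-0.004,0],[0,0,0],-1],
    [[0,0,0],[0,0,0],-1]
  ]
}}

```text
clock: 20.85
position: [0.5817, 0.1074, 0.0182]
ee_rot: [0.999, 0.047, -0.0, 0.002]
ft_force: [1.3, -9.4, 1.7]
grip_width: -0.002
grasp_force: 4.2
```

Emit:
{"op": "move_arm", "data": {
  "motion": [
    [[0,-0.003,0],[0,0,0],-1],
    [[0,-0.001,0],[0,0,0],-1],
    [[0,0,0],[0,0,0],-1]
  ]
}}

```text
clock: 21.15
position: [0.5817, 0.1078, 0.0181]
ee_rot: [0.999, 0.046, -0.0, 0.003]
ft_force: [0.2, -15.4, 2.0]
grip_width: 0.004
grasp_force: 7.7
```

Emit:
{"op": "move_arm", "data": {
  "motion": [
    [[0,0.006,0],[0,0,0],-1],
    [[0,0.02,0],[0,0,0],-1],
    [[0,0.01,-0.04],[0,0,0],-1],
    [[-0.03,0,-0.05],[0,0,0],-1],
    [[-0.04,-0.03,-0.04],[0,0,0],-1],
    [[-0.03,-0.04,0],[0,0,0],-1],
    [[0,-0.03,0],[0,0,0],-1],
    [[0,0,0],[0,0,0],-1],
    [[0,0,0],[0,0,0],-1]
  ]
}}

```text
clock: 22.05
position: [0.5025, 0.1531, 0.1158]
ee_rot: [0.999, 0.048, 0.0, 0.0]
ft_force: [0.8, -0.9, 0.8]
grip_width: 0.003
grasp_force: 0.0
```

```bash
python3 meas.py w16
python3 - <<'E'
import pickle
from h import *
c=pickle.load(open("w16.pkl","rb"));im=c["pixels"]
# row of intensities through the piece centres: widths of the dark seams
A=np.array([[np.cos(a),-np.sin(a)],[np.sin(a),np.cos(a)]])
for x in (-20.,):
    y=np.arange(0,-145,-.5);w=np.c_[np.full_like(y,x),y]@A.T+C
    uv=proj(c,np.c_[w/1000,np.full(len(y),.026)]).round().astype(int)
    v=im[uv[:,1],uv[:,0]].min(1)
    print([(float(p),int(q)) for p,q in zip(y,v) if q<150])
E
```

```text
22.05 [0.5025 0.1531 0.1158] [9.989e-01 4.790e-02 1.000e-04 2.000e-04]
tcp [-95.5 -97.6] [ 0.8 -0.9  0.8]
[265. 106.] rect [-20.8 -69.1] [37.8 38.1] 5.48 circ [-20.8 -68.9]
[177. 104.] rect [-19.8 -23.2] [36.7 46.5] 5.49 circ [-19.7 -23.5]
[352. 101.] rect [ -19.  -114.5] [37.2 47.6] 5.48 circ [ -19.1 -114.3]
[382.  49.] rect [   7.6 -127.2] [ 11.4 262.6] 5.75 circ [   7.3 -127.2]
[(0.0, 124), (-2.0, 146), (-47.5, 132), (-48.0, 98), (-48.5, 72), (-49.0, 73), (-49.5, 130), (-88.0, 129), (-88.5, 79), (-89.0, 70), (-89.5, 65), (-90.0, 90), (-90.5, 90), (-91.0, 138), (-139.0, 133), (-139.5, 82), (-140.0, 69), (-140.5, 67), (-141.0, 67), (-141.5, 67), (-142.0, 68), (-142.5, 66), (-143.0, 66), (-143.5, 66), (-144.0, 67), (-144.5, 66)]
```

The spacings are now 45.9 and 45.4 mm (46 nominal). All the pieces are square and on the fence, and the robot is clear, so I'm handing in.

```bash
python3 -c "
from workcell import order
print(order.hand_in())"
```

```text
the job is handed in; nothing more can be done
None
```

The job is handed in: by my last measurement, the slice sits between the two slabs in a tight, square row against the fence, with the inner slab on the end stop; it took about 22 s of the 51 s, and no verdict came back.

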